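# Draw a long shaft out through a tote's short hatch

## Robot

A 6-joint arm with a two-finger parallel gripper is mounted at the origin on the work surface. World frame = base frame: x ahead of the robot, y to its left, z up, the work surface at z = 0. Lengths are in mm, angles in rad, forces in N, time in s.
With the tool pointing down it reaches from about 350 to 975 mm from the base axis. Payload 7.1 kg.
Tool frame: the origin (TCP) lies at the very end of the fingers, on their centre line; the grasp point (between the pads) lies 19 mm behind it (ctrl.pinch_z is the z of the grasp point in the tool frame, in mm); z points along the fingers, y is the direction in which the jaws open and shut (so a half turn about z gives the same grasp; the last joint's range is limited). The gripper opens to 88 mm and grips with 3 to 60 N. Pads are 20 mm wide; open, the fingers measure 115 mm over their backs; the gripper's body (75 mm by 178 mm) begins 61 mm behind the grasp point.
Start: joints at [1.173, 0.423, 1.63, -0, 1.089, -0.019], TCP at [231.096, 580.689, 222.675] pointing down, gripper open.
Joint ranges: [-3, 3], [-0.9, 2.11], [0.09, 2.58], [-1.31, 4.45], [0.11, 2.69], [-2.54, 2.54]. Speed limits (rad/s): [2.39, 2.39, 3.01, 3.14, 3.14, 3.14].

## Interface

Orientations are given as a rotation vector (axis times angle).
In Python, from workcell import get_obs, optics, ctrl gives the robot as it stands.
- The arm moves only by the shell command python3 -m jog 'ROWS'. ROWS is a JSON object of lists of equal length, an entry for each row: "delta_rot": the turn, a rotation vector about the tool's x, y, z in rad, a list of three; "translation": the shift along the tool's x, y, z in mm, a list of three; "hand": the opening, from -1 (shut) to 1 (fully open). In form: {"delta_rot": [[rx, ry, rz], ...], "translation": [[x, y, z], ...], "hand": [hand, ...]}. A call has 1 to 5 rows; each row is the pose to reach, as a shift and turn from the pose commanded when the call began, along the tool's axes at that moment; what a row does not reach only later rows make up. A row lasts 1/10 s, in which the tool goes at most 50 mm and 8.59 degrees, less where a joint would pass 70% of its speed; a pose out of reach is approached as far as the arm can. A call with a gripper value outside its range is refused whole. The fingers move at their own pace and stop on an object; the grip force is fixed at half the most. Time passes only in rows, so rows that repeat a pose let the fingers close. It gives the time, the measured TCP pose, the force and the opening at its end, in the units of the state.
- get_obs(): the state, without advancing time (a new reading comes with each control period).
- optics.get_image(name): name is "side" or "top"; returns the picture (480x640x3 uint8, red, green, blue); there is no depth.
- optics.calibration(name): a dict with "intrinsics" (3x3 intrinsics, pixels), "k1" (the pictures are not rectified: a ray, as slopes to the right and down, at radius r is drawn at 1 + k1 r^2 times it, then the intrinsics apply), "cam_to_world" (4x4, takes a point from camera to world coordinates). Camera axes: x right, y up, looking along -z (the intrinsics and any distortion apply to the point x, -y, -z); pixel columns grow to the right and rows downward; lengths in mm; the calibration is good to about 2 mm. A picture is of the moment at which its call begins. calibration takes no time and is no camera call.
- ctrl.close_job(): hands the job in, once; it reports no verdict.
The state is a dict: "t": time; "qpos": joint angles; "qvel": joint speeds; "joint_torque": joint torques, N m; "ee_pos": TCP position; "orientation": TCP orientation; "ft_force": force on the tool from outside, world axes, zero at the start; "moment": the same for the moment, N m; "width": finger opening in mm.
Only numpy, scipy, OpenCV 4.12 (cv2) and the standard library are available. Lean on these libraries where they do the work, as an engineer would, in place of code of your own. Each camera call takes 0.05 s, during which the arm holds its last target. There are 200 camera calls.

## Task

The long brass shaft lies in the blue tote, under two fixed cover plates that leave a hatch shorter than the shaft. Tip one end of it up through the hatch, draw it out at a slant without forcing it against the tote, and finish holding it in the gripper, level and still, straight above the tote and about a hand's breadth clear of the covers. Leave the carton, the tin and the marker as they are.

Things in the scene. Friction and masses are not known exactly. Their poses are not given: they have to be found in the camera images.
- tote: Blue plastic tote, fixed, 380 mm long (its y), 170 mm wide (its x); origin at the centre of its underside. Inside 370 x 160 mm, floor 5 mm above the table. Two grey cover plates, 4 mm thick (underside 85 mm, top 89 mm above the table, 174 mm wide), close the top from each end to 75 mm from the middle; the hatch between them is open over the full inner width.
- hatch (a point): Centre of the hatch (150 mm along the tote's y, 160 mm along its x) at the covers' top face; axes as the tote's. Below it two black plastic cradles, 12 mm thick (y), 100 mm wide, stand at y = -58 and +58 mm; each has a notch 20 mm wide at x = 0, bottom 40 mm above the table, cheeks up to 50 mm.
- rod_mid (a point): Centre of the loose brass shaft: a round bar 240 mm long (its y), 16 mm across, 0.14 to 0.28 kg, lying in both cradle notches, axis 48 mm above the table and along the tote's y within 2 degrees. It starts up to 35 mm off the hatch's centre towards either end of the tote, both ends under the covers; it is free underneath between the cradles.
- end_a (a point): Centre of the shaft's end face at its own -y, 120 mm from its centre.
- end_b (a point): Centre of the shaft's end face at its own +y, 120 mm from its centre.
- carton_mid (a point): Bystander: centre of a small loose cardboard carton with a paper band, 70 x 100 x 50 mm high, on the table beside the tote. To be left alone.
- tin_mid (a point): Bystander: centre of a loose tin, 56 mm across and 60 mm high, standing on the table beside the tote. To be left alone.
- marker_mid (a point): Bystander: centre of a loose black marker pen with a red cap, 120 mm long and 14 mm thick, on the table beside the tote. To be left alone.
- rod: The same shaft as a body; origin at its centre, its length along y.
- carton: The carton, origin at the centre of its underside.
- tin: The tin, origin at the centre of its underside.
- marker: The marker, origin at the centre of its underside, its length along y.
Mind the look-alikes: they are no part of the job. What is meant by the carton is not black or turquoise, and is the smaller of those in its own colour.

How it is judged:
By the outcome, as a careful person would: the job done as asked, in the order asked, and still so for the second after the job is handed in, while the arm keeps its last pose, push and grip.
It also fails if it takes over 46 s, if anything falls off the work surface, if the arm or the gripper's body presses on something with over 40 N, if the wrist force passes 120 N, or if a joint passes its speed limit or range.

## Working session

There is one attempt and no reset: what is moved stays moved. The work goes in short steps, Python scripts to look and compute and a shell command to move; the robot and the scene stay as the last step left them, time stands still between calls to the robot, and variables do not carry over. Pictures are saved under pics/ and viewed, about 8 in all and at most 12, crops included, and the job is handed in when it is done.

```bash
ls; mkdir -p pics; python3 - <<'E'
from workcell import get_obs, optics, ctrl
import cv2,numpy as np
for n in("top","side"):
    im=optics.get_image(n); cv2.imwrite(f"pics/{n}0.png",im[:,:,::-1])
    c=optics.calibration(n); print(n,np.round(c["intrinsics"],1).tolist(),c["k1"],np.round(c["cam_to_world"],3).tolist())
print(get_obs(),ctrl.pinch_z)
E
```

```text
pics
top [[534.8, 0.0, 331.7], [0.0, 534.8, 235.6], [0.0, 0.0, 1.0]] -0.00038471636705347486 [[-0.076, 0.971, -0.227, 485.477], [-0.997, -0.075, 0.012, 58.526], [-0.005, 0.228, 0.974, 927.33], [0.0, 0.0, 0.0, 1.0]]
side [[480.6, 0.0, 317.8], [0.0, 480.6, 241.7], [0.0, 0.0, 1.0]] 0.012006367088939016 [[0.858, 0.291, -0.423, 316.627], [-0.513, 0.511, -0.689, -491.077], [0.016, 0.809, 0.588, 543.372], [0.0, 0.0, 0.0, 1.0]]
{'t': 0.1, 'qpos': array([ 1.17295513e+00,  4.23704667e-01,  1.63058489e+00, -5.25124709e-06,
        1.08861206e+00, -1.90013471e-02]), 'qvel': array([ 0.00152306, -0.0031227 , -0.00068064,  0.00116187,  0.00072735,
       -0.00100474]), 'joint_torque': array([-9.42306215e-04, -5.45611954e+01, -2.74322069e+01,  6.44204859e-02,
        1.87440118e-02, -3.75275056e-05]), 'ee_pos': array([230.94104363, 580.243019  , 222.02801423]), 'orientation': array([-5.91474024e-01, -3.08513950e+00,  2.01296884e-03]), 'ft_force': array([ 0.14271417, -0.0957059 , -0.42421784]), 'moment': array([ 0.03978216,  0.03867068, -0.03675614]), 'width': 87.70893279850537} -18.700000000000003
```

View pics/top0.png

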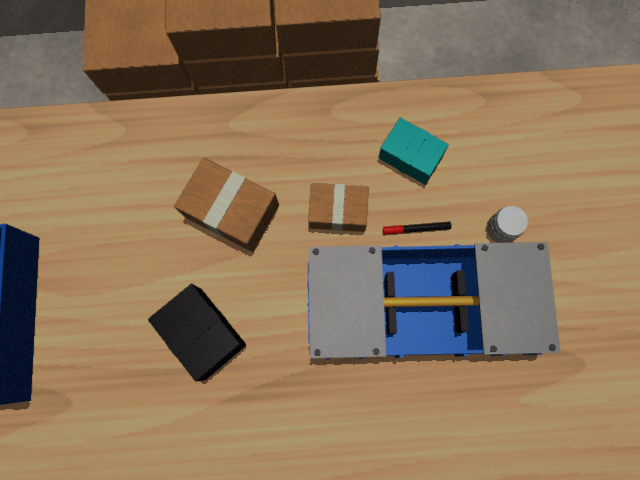

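View pics/side0.png

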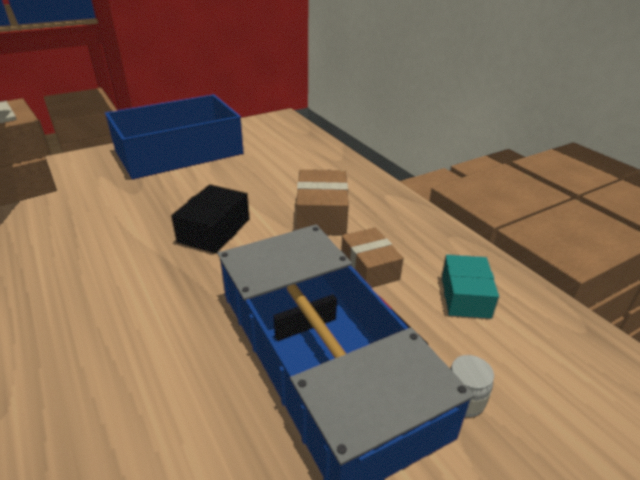

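Candidates (top image): the blue box with grey covers at (432,300) is the tote. The open blue bin at (15,315) is a decoy. The only brass bar is the one in the hatch at (432,300). The bystanders are the small brown carton (338,207), the tin (508,225) and the marker (417,228). The big brown carton, the black carton and the turquoise carton are look-alikes. Next I'll measure the tote and check both views in close crops.

```bash
cat > h.py <<'E'
import numpy as np,cv2
from workcell import optics,get_obs
def ray(n,uv):
    c=optics.calibration(n);K=np.array(c["intrinsics"]);T=np.array(c["cam_to_world"])
    p=cv2.undistortPoints(np.array(uv,float).reshape(-1,1,2),K,np.array([c["k1"],0,0,0.])).reshape(-1,2)
    d=np.c_[p[:,0],-p[:,1],-np.ones(len(p))]@T[:3,:3].T
    return T[:3,3],d
def onz(n,uv,z):
    o,d=ray(n,uv); return o+d*((z-o[2])/d[:,2])[:,None]
def proj(n,P):
    c=optics.calibration(n);K=np.array(c["intrinsics"]);T=np.array(c["cam_to_world"])
    q=(np.array(P,float).reshape(-1,3)-T[:3,3])@T[:3,:3]; x=q[:,0]/-q[:,2];y=-q[:,1]/-q[:,2]
    f=1+c["k1"]*(x*x+y*y); return np.c_[K[0,0]*x*f+K[0,2],K[1,1]*y*f+K[1,2]]
E
python3 - <<'E'
from h import *
np.set_printoptions(precision=1,suppress=True)
im=cv2.imread("pics/top0.png");s=cv2.imread("pics/side0.png")
hsv=cv2.cvtColor(im,cv2.COLOR_BGR2HSV)
m=((hsv[...,1]<45)&(hsv[...,2]>70)).astype(np.uint8)*255;m[:235]=0
cs=[c for c in cv2.findContours(m,0,2)[0] if cv2.contourArea(c)>2000]
C=[]
for c in cs:
    w=onz("top",c.reshape(-1,2),89)[:,:2].astype(np.float32)
    r=cv2.minAreaRect(w);print("cover",np.array(r[0]),np.array(r[1]),r[2]);C.append(r[0])
C=np.array(C);C=C[np.argsort(C[:,1])];v=C[1]-C[0];print("mid",C.mean(0),"sep",np.linalg.norm(v),"yaw deg of +y",np.degrees(np.arctan2(-v[0],v[1])))
b=((hsv[...,0]>12)&(hsv[...,0]<28)&(hsv[...,1]>120)).astype(np.uint8)*255
b2=np.zeros_like(b);b2[285:318,380:486]=b[285:318,380:486]
c=max(cv2.findContours(b2,0,2)[0],key=cv2.contourArea)
w=onz("top",c.reshape(-1,2),50)[:,:2].astype(np.float32);r=cv2.minAreaRect(w);print("rod vis",r)
print("vis y range",w[:,1].min(),w[:,1].max(),w[:,0].mean())
l=cv2.fitLine(w,2,0,.01,.01).ravel();print(l)
a=cv2.resize(im[235:370,300:565],None,fx=3,fy=3,interpolation=2)[:, :795]
d=cv2.resize(s[240:380,220:420],None,fx=3.9,fy=3.9,interpolation=2)
cv2.imwrite("pics/topc.png",a);cv2.imwrite("pics/sidec.png",d)
E
```

```text
cover [576.2  35. ] [118.8 173.4] 86.84415435791016
cover [ 561.8 -232. ] [116.8 174.7] 86.86182403564453
mid [569.  -98.5] sep 267.45354644929273 yaw deg of +y -3.0797673430511954
rod vis ((568.3765258789062, -106.13623046875), (154.53465270996094, 18.036413192749023), 86.5317153930664)
vis y range -183.67056 -28.677305 568.239
[  0.    1.  568.2 -82.8]
```

View pics/topc.png

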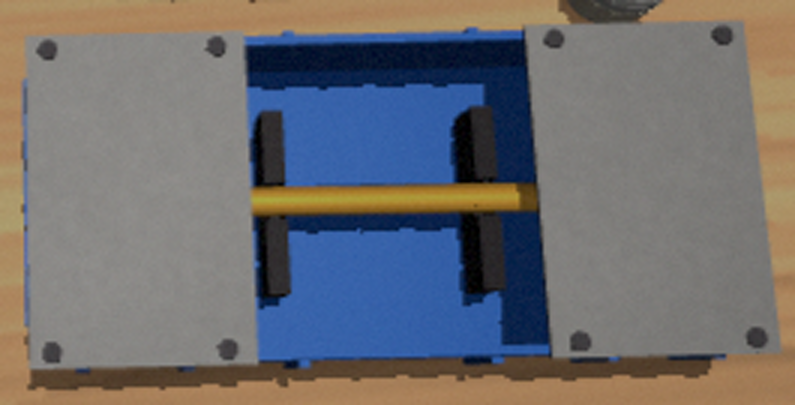

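View pics/sidec.png

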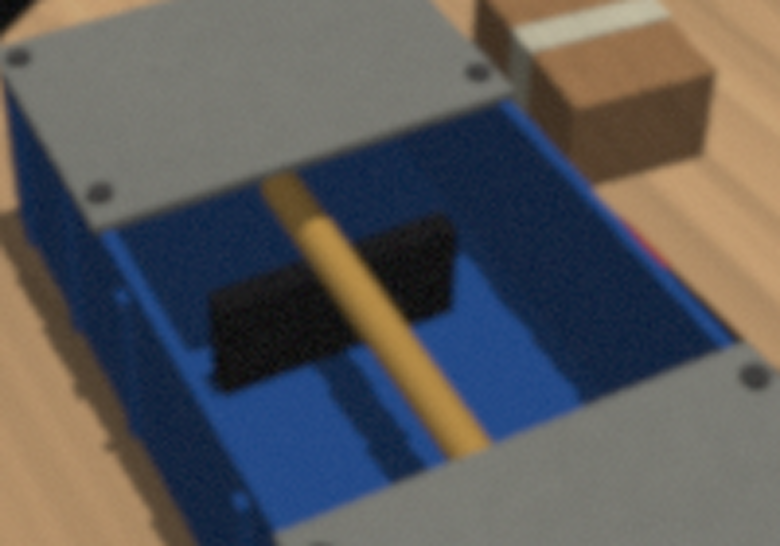

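The top crop shows a rod only in the hatch, between the cradles; its ends are hidden. In the side crop, the far end of the rod reaches the cover edge at about (282,178) in the crop. I'll cast that ray to bound the position of end_b.

```bash
python3 - <<'E'
from h import *
np.set_printoptions(precision=1,suppress=True)
t=np.radians(-3.1);R=np.array([[np.cos(t),-np.sin(t)],[np.sin(t),np.cos(t)]]);O=np.array([569,-98.5])
for cu,cv in((265,184),(272,176),(285,173),(298,175)):
    uv=[[220+cu/3.9,240+cv/3.9]]
    for z in(48,56): print((cu,cv),z,(onz("side",uv,z)[:,:2]-O)@R)
# predicted pixels (crop) of end b for offsets and of the cover edge
for y in range(80,160,10):
    P=np.r_[O+R@[0,y],48]; print(y,((proj("side",P)-[220,240])*3.9))
e=[np.r_[O+R@[x,75],85] for x in(-80,-20,0,20,80)];print("edge",(proj("side",e)-[220,240])*3.9)
s=cv2.imread("pics/side0.png"); cv2.imwrite("pics/end.png",cv2.resize(cv2.convertScaleAbs(s[272:312,272:322],alpha=1.7,beta=15),None,fx=14,fy=14,interpolation=cv2.INTER_CUBIC))
E
```

```text
(265, 184) 48 [[ -3.2 108.5]]
(265, 184) 56 [[ -6.9 100.2]]
(272, 176) 48 [[  1.3 111.6]]
(272, 176) 56 [[ -2.4 103.3]]
(285, 173) 48 [[  6.7 110.9]]
(285, 173) 56 [[  2.9 102.6]]
(298, 175) 48 [[ 10.8 107.5]]
(298, 175) 56 [[ 6.9 99.2]]
80 [[303.6 225.2]]
90 [[292.4 209.7]]
100 [[281.5 194.4]]
110 [[270.7 179.4]]
120 [[260.2 164.7]]
130 [[249.9 150.2]]
140 [[239.7 136.1]]
150 [[229.7 122.2]]
edge [[107.  226. ]
 [259.9 176. ]
 [308.6 160.1]
 [356.3 144.5]
 [493.1  99.7]]
```

View pics/end.png

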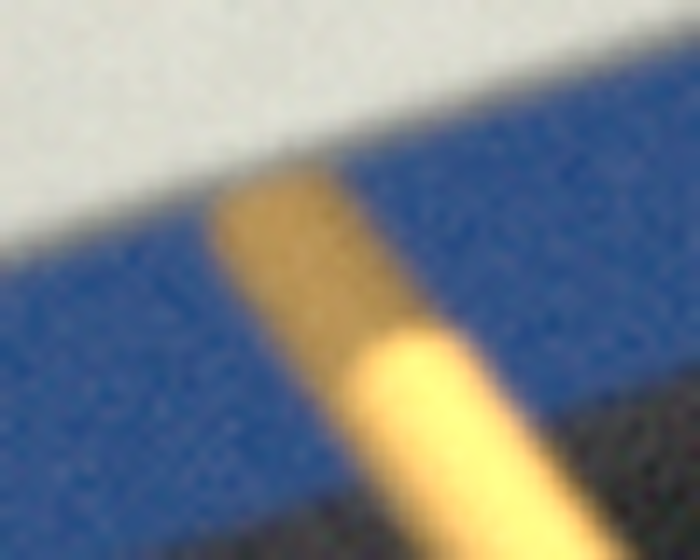

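The end-on crop shows end_b at or just past the cover edge, so its tote y is at least 108 mm. That puts the rod's offset at about −11 mm or more. The plan:
1. Grip the rod and slide it 40 mm towards −y, which brings end_b into the side camera's view.
2. Release, look, and regrip.
3. Tip end_b up.

```bash
cat >> h.py <<'E'
from scipy.spatial.transform import Rotation as Ro
TY=np.radians(-3.1);TR=np.array([[np.cos(TY),-np.sin(TY),0],[np.sin(TY),np.cos(TY),0],[0,0,1]]);TO=np.array([569,-98.5,0])
def go(px,py,pz,lean=0,dx=0):
    """target of GRASP point in tote axes (mm, z above table); lean: deg the gripper body leans to tote +y. prints the tool-frame shift and turn"""
    o=get_obs();Rc=Ro.from_rotvec(o["orientation"]).as_matrix()
    a=np.radians(lean);z=np.array([0,-np.sin(a),-np.cos(a)]);y=np.array([1.,0,0]);x=np.cross(y,z)
    Rt=TR@np.c_[x,y,z]; g=TO+TR@[px,py,pz]; tcp=g+Rt[:,2]*18.7
    print("t",round(o["t"],2),"tr",np.round(Rc.T@(tcp-o["ee_pos"]),1),"rot",np.round(Ro.from_matrix(Rc.T@Rt).as_rotvec(),3),
      "now grasp tote",np.round(TR.T@(o["ee_pos"]-Rc[:,2]*18.7-TO),1),"F",np.round(o["ft_force"],1),"w",round(o["width"],1))
E
python3 -c "
from h import *
go(0,20,190)"
```

```text
t 0.1 tr [-558.7 -486.6   51.4] rot [-1.000e-03  1.000e-03  1.246e+00] now grasp tote [-374.3  659.5  240.7] F [ 0.1 -0.1 -0.4] w 87.7
```

```bash
python3 -m jog '{"delta_rot":[[0,0,0.14],[0,0,0.28],[0,0,0.42],[0,0,0.56],[0,0,0.7]],"translation":[[-36,-31,3],[-72,-62,6],[-108,-93,9],[-144,-124,12],[-180,-155,15]],"hand":[1,1,1,1,1]}'; python3 -c "
from h import *
go(0,20,190)"
```

```text
t: 0.6
ee_pos: [341.3, 368.3, 207.4]
orientation: [-1.621, -2.691, 0.001]
ft_force: [-0.2, 0.1, -0.2]
width: 87.6
t 0.6 tr [-501.9   -6.8   36.2] rot [-0.     0.     0.541] now grasp tote [-252.6  453.8  226.1] F [-0.2  0.1 -0.2] w 87.6
```

```bash
python3 -m jog '{"delta_rot":[[0,0,0.14],[0,0,0.28],[0,0,0.42],[0,0,0.54],[0,0,0.54]],"translation":[[-49,-1,3],[-98,-1,6],[-147,-2,9],[-196,-3,12],[-245,-4,15]],"hand":[1,1,1,1,1]}'; python3 -c "
from h import *
go(0,20,190)"
```

```text
t: 1.1
ee_pos: [453.7, 150.4, 192.6]
orientation: [-2.278, -2.164, -0.0]
ft_force: [0.8, 0.1, 0.1]
width: 88.0
t 1.1 tr [-222.6  128.    21.3] rot [ 0.    -0.     0.003] now grasp tote [-128.6  242.3  211.3] F [0.8 0.1 0.1] w 88.0
```

```bash
python3 -m jog '{"delta_rot":[[0,0,0],[0,0,0],[0,0,0],[0,0,0],[0,0,0]],"translation":[[-43,24,4],[-86,48,8],[-129,72,12],[-172,96,16],[-208,120,20]],"hand":[1,1,1,1,1]}';python3 -m jog '{"delta_rot":[[0,0,0],[0,0,0],[0,0,0]],"translation":[[-15,8,0],[-15,8,0],[-15,8,0]],"hand":[1,1,1]}'; python3 -c "
from h import *
go(0,20,48)
cv2.imwrite('pics/top1.png',optics.get_image('top')[180:420,240:600,::-1])"
```

```text
t: 1.6
ee_pos: [563.4, -63.7, 172.3]
orientation: [-2.275, -2.166, 0.001]
ft_force: [-0.1, 0.3, 1.2]
width: 87.8
t: 1.9
ee_pos: [569.4, -75.8, 172.3]
orientation: [-2.273, -2.166, 0.001]
ft_force: [-0.7, 0.4, -0.4]
width: 87.7
t 1.9 tr [ -2.7   1.  143. ] rot [-0.001 -0.001  0.006] now grasp tote [ -0.8  22.6 191. ] F [-0.7  0.4 -0.4] w 87.7
```

View pics/top1.png

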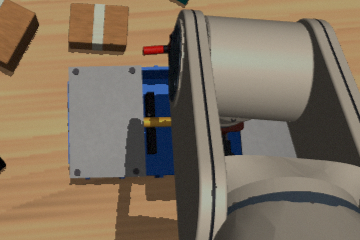

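The arm hides most of the hatch in the top view. The rod is still visible at the left, at crop (155,122), and it is in line. I'll descend and grip.

```bash
python3 -m jog '{"delta_rot":[[0,0,0.005],[0,0,0.005],[0,0,0.005],[0,0,0.005],[0,0,0.005]],"translation":[[-3,1,35],[-3,1,65],[-3,1,90],[-3,1,110],[-3,1,123]],"hand":[1,1,1,1,1]}';python3 -m jog '{"delta_rot":[[0,0,0],[0,0,0],[0,0,0]],"translation":[[0,0,10],[0,0,18],[0,0,20]],"hand":[1,1,1]}'; python3 -c "
from h import *
go(0,20,48)"
```

```text
t: 2.45
ee_pos: [569.9, -77.7, 48.5]
orientation: [-2.276, -2.163, 0.002]
ft_force: [0.2, -0.1, 0.2]
width: 87.9
t: 2.75
ee_pos: [571.1, -79.3, 29.4]
orientation: [-2.279, -2.162, 0.0]
ft_force: [0.1, -0.1, 0.9]
width: 87.9
t 2.75 tr [ 0.7 -1.   0.1] rot [-0.    -0.     0.002] now grasp tote [ 1.  19.3 48.1] F [ 0.1 -0.1  0.9] w 87.9
```

```bash
for i in 1 2; do python3 -m jog '{"delta_rot":[[0,0,0],[0,0,0],[0,0,0],[0,0,0],[0,0,0]],"translation":[[0,0,0],[0,0,0],[0,0,0],[0,0,0],[0,0,0]],"hand":[-1,-1,-1,-1,-1]}'; done
```

```text
t: 3.25
ee_pos: [571.4, -79.8, 30.0]
orientation: [2.279, 2.161, 0.001]
ft_force: [1.3, -0.3, -0.3]
width: 51.5
t: 3.75
ee_pos: [571.3, -79.7, 29.7]
orientation: [2.279, 2.162, 0.0]
ft_force: [0.2, -0.7, 0.1]
width: 15.2
```

```bash
python3 -m jog '{"delta_rot":[[0,0,0],[0,0,0],[0,0,0],[0,0,0],[0,0,0]],"translation":[[0,0,-3],[-6,0,-3],[-16,0,-3],[-26,0,-3],[-36,0,-3]],"hand":[-1,-1,-1,-1,-1]}'; python3 -m jog '{"delta_rot":[[0,0,0],[0,0,0],[0,0,0],[0,0,0],[0,0,0]],"translation":[[-4,0,0],[-4,0,0],[-4,0,2],[-4,0,3],[-4,0,3]],"hand":[-1,-1,-1,-1,-1]}'; python3 -m jog '{"delta_rot":[[0,0,0],[0,0,0],[0,0,0],[0,0,0],[0,0,0]],"translation":[[0,0,0],[0,0,0],[0,0,0],[0,0,0],[0,0,0]],"hand":[1,1,1,1,1]}'; python3 -c "
from h import *
go(0,-20,190)
cv2.imwrite('pics/side1.png',cv2.resize(optics.get_image('side')[200:460,200:480,::-1],None,fx=2,fy=2))"
```

```text
t: 4.25
ee_pos: [569.2, -116.7, 32.6]
orientation: [-2.28, -2.161, 0.0]
ft_force: [0.1, -0.2, -2.2]
width: 15.3
t: 4.75
ee_pos: [569.1, -119.4, 29.7]
orientation: [-2.279, -2.162, 0.0]
ft_force: [-1.1, -1.3, -0.5]
width: 15.4
t: 5.25
ee_pos: [569.2, -119.5, 29.7]
orientation: [2.279, 2.162, 0.0]
ft_force: [-0.0, 0.3, -0.4]
width: 51.8
t 5.25 tr [   1.    -1.3 -141.6] rot [ 0.    -0.     0.001] now grasp tote [  1.3 -21.   48.4] F [-0.   0.3 -0.4] w 51.8
```

View pics/side1.png

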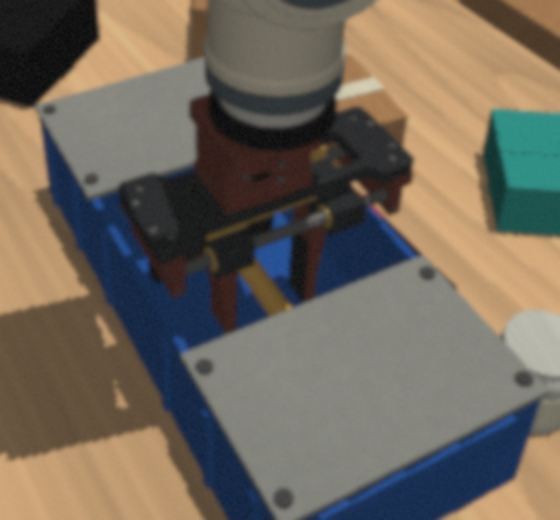

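```bash
python3 -m jog '{"delta_rot":[[0,0,0],[0,0,0],[0,0,0],[0,0,0],[0,0,0]],"translation":[[0,0,0],[0,0,-20],[0,0,-60],[0,0,-100],[0,0,-140]],"hand":[1,1,1,1,1]}'; python3 - <<'E'
from h import *
np.set_printoptions(precision=1,suppress=True)
s=np.ascontiguousarray(optics.get_image('side')[:,:,::-1]);cv2.imwrite('pics/side2.png',cv2.resize(s[230:400,200:440],None,fx=3.3,fy=3.3,interpolation=cv2.INTER_CUBIC))
for y in(60,70,80,90,100,110): print(y,(proj("side",TO+TR@[0,y,48])-[200,230])*3.3)
E
```

```text
t: 5.8
ee_pos: [568.8, -119.5, 171.0]
orientation: [-2.279, -2.161, 0.001]
ft_force: [0.3, -0.5, -0.1]
width: 87.8
60 [[342.4 250.8]]
70 [[332.5 237. ]]
80 [[322.9 223.6]]
90 [[313.5 210.4]]
100 [[304.2 197.5]]
110 [[295.1 184.8]]
```

View pics/side2.png

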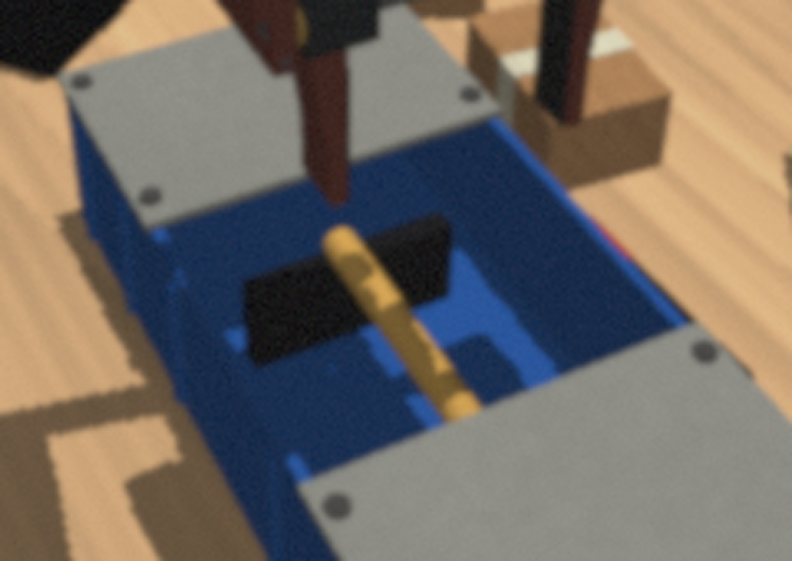

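end_b is now visible at crop (340,238), which gives tote y ≈ +66. So the rod's centre is at y ≈ −54 and its original offset was about −14, which agrees with the first estimate. I'll regrip at y = −32 with the body leaning 10° towards +y, so there is room to tip end_b up.

```bash
python3 -c "
from h import *
go(1,-32,48,10);go(1,-32,130,10)"
```

```text
t 5.85 tr [-13.4  -5.1 148.1] rot [ 0.009 -0.173  0.   ] now grasp tote [  4.5 -21.6 196.4] F [ 2.6 -0.3  4.4] w 87.7
t 5.85 tr [-13.5  -4.3  66.1] rot [ 0.009 -0.173  0.   ] now grasp tote [  4.5 -21.6 196.4] F [ 2.6 -0.3  4.4] w 87.7
```

```bash
python3 -m jog '{"delta_rot":[[0,0,0],[0,0,0]],"translation":[[0,0,0],[0,0,0]],"hand":[1,1]}';python3 -c "
from h import *
go(1,-32,48,10);go(1,-32,130,10)"
```

```text
t: 6.05
ee_pos: [568.7, -119.5, 169.3]
orientation: [-2.279, -2.162, 0.0]
ft_force: [-0.6, 0.3, -0.7]
width: 87.8
t 6.05 tr [-14.3   0.2 139.8] rot [-0.    -0.175  0.001] now grasp tote [  0.8 -21.  188. ] F [-0.6  0.3 -0.7] w 87.8
t 6.05 tr [-14.3   0.2  57.8] rot [-0.    -0.175  0.001] now grasp tote [  0.8 -21.  188. ] F [-0.6  0.3 -0.7] w 87.8
```

It was a settling transient. Next I'll tilt up here, then descend.

```bash
python3 -m jog '{"delta_rot":[[0,-0.06,0],[0,-0.12,0],[0,-0.175,0],[0,-0.175,0],[0,-0.175,0]],"translation":[[-5,0,15],[-10,0,35],[-14,0,60],[-14,0,85],[-14,0,108]],"hand":[1,1,1,1,1]}';python3 -m jog '{"delta_rot":[[0,0,0],[0,0,0],[0,0,0]],"translation":[[1,0,8],[2,0,15],[2,0,15]],"hand":[1,1,1]}';python3 -c "
from h import *
go(1,-32,48,10)"
```

```text
t: 6.55
ee_pos: [566.6, -132.8, 58.5]
orientation: [2.189, 2.078, -0.196]
ft_force: [-0.1, 0.6, 0.0]
width: 87.8
t: 6.85
ee_pos: [567.7, -134.3, 45.6]
orientation: [2.189, 2.076, -0.194]
ft_force: [-1.3, -1.1, 0.7]
width: 87.8
t 6.85 tr [ 3.3  0.4 15.7] rot [-0.002  0.     0.001] now grasp tote [  0.7 -32.5  64. ] F [-1.3 -1.1  0.7] w 87.8
```

```bash
python3 -m jog '{"delta_rot":[[0,0,0],[0,0,0],[0,0,0]],"translation":[[2,0,8],[3,0,15],[3,0,16]],"hand":[1,1,1]}'; for i in 1 2; do python3 -m jog '{"delta_rot":[[0,0,0],[0,0,0],[0,0,0],[0,0,0],[0,0,0]],"translation":[[0,0,0],[0,0,0],[0,0,0],[0,0,0],[0,0,0]],"hand":[-1,-1,-1,-1,-1]}';done;python3 -c "
from h import *
go(1,-32,51,10);go(1.4,-34,60,0);go(1.4,-35.3,73,-10);go(1.4,8,101,-20);go(1.4,60,131,-20)"
```

```text
t: 7.15
ee_pos: [568.1, -134.0, 29.8]
orientation: [2.188, 2.075, -0.192]
ft_force: [0.3, -0.4, 0.5]
width: 87.8
t: 7.65
ee_pos: [568.5, -134.1, 30.5]
orientation: [2.188, 2.075, -0.192]
ft_force: [0.2, 0.4, -1.2]
width: 51.1
t: 8.15
ee_pos: [568.3, -134.0, 30.3]
orientation: [2.188, 2.075, -0.192]
ft_force: [0.1, 0.4, 0.8]
width: 15.5
t 8.15 tr [-0.1 -0.3 -2.3] rot [0.    0.    0.001] now grasp tote [  1.3 -32.3  48.7] F [0.1 0.4 0.8] w 15.5
t 8.15 tr [ -0.4   0.1 -11.1] rot [0.    0.175 0.001] now grasp tote [  1.3 -32.3  48.7] F [0.1 0.4 0.8] w 15.5
t 8.15 tr [ -0.8   0.1 -24.6] rot [-0.     0.35   0.001] now grasp tote [  1.3 -32.3  48.7] F [0.1 0.4 0.8] w 15.5
t 8.15 tr [ 39.9   0.2 -61. ] rot [-0.     0.524  0.001] now grasp tote [  1.3 -32.3  48.7] F [0.1 0.4 0.8] w 15.5
t 8.15 tr [ 85.9   0.3 -99.6] rot [-0.     0.524  0.001] now grasp tote [  1.3 -32.3  48.7] F [0.1 0.4 0.8] w 15.5
```

```bash
python3 -m jog '{"delta_rot":[[0,0,0],[0,0.04,0],[0,0.08,0],[0,0.13,0],[0,0.175,0]],"translation":[[0,0,-2],[0,0,-3.5],[0,0,-6],[0,0,-8.5],[0,0,-11]],"hand":[-1,-1,-1,-1,-1]}';python3 -c "
from h import *
go(1.4,-35.3,73,-10)"
```

```text
t: 8.65
ee_pos: [568.3, -132.0, 41.2]
orientation: [-2.278, -2.161, -0.002]
ft_force: [0.4, -0.5, -2.5]
width: 15.2
t 8.65 tr [  1.4   0.3 -13.4] rot [-0.     0.172  0.001] now grasp tote [  1.2 -33.5  59.9] F [ 0.4 -0.5 -2.5] w 15.2
```

```bash
python3 -m jog '{"delta_rot":[[0,0.045,0],[0,0.09,0],[0,0.135,0],[0,0.175,0],[0,0.175,0]],"translation":[[0,0,-3.5],[0.5,0,-7],[1,0,-10],[1.4,0,-13.4],[1.4,0,-13.4]],"hand":[-1,-1,-1,-1,-1]}';python3 - <<'E'
from h import *
go(1.4,-13.6,86,-15);go(1.4,8,101,-20);go(1.4,60,131,-20)
s=optics.get_image('side')[:,:,::-1];cv2.imwrite('pics/side3.png',cv2.resize(s[180:420,190:470],None,fx=2.4,fy=2.4))
E
```

```text
t: 9.15
ee_pos: [568.6, -131.6, 54.7]
orientation: [-2.189, -2.073, -0.193]
ft_force: [-0.4, -0.4, -1.3]
width: 15.4
t 9.15 tr [26.3  0.  -8.8] rot [ 0.     0.087 -0.   ] now grasp tote [  1.4 -36.4  73.1] F [-0.4 -0.4 -1.3] w 15.4
t 9.15 tr [ 51.8  -0.  -20. ] rot [ 0.     0.174 -0.   ] now grasp tote [  1.4 -36.4  73.1] F [-0.4 -0.4 -1.3] w 15.4
t 9.15 tr [108.2  -0.  -40.5] rot [ 0.     0.174 -0.   ] now grasp tote [  1.4 -36.4  73.1] F [-0.4 -0.4 -1.3] w 15.4
```

View pics/side3.png

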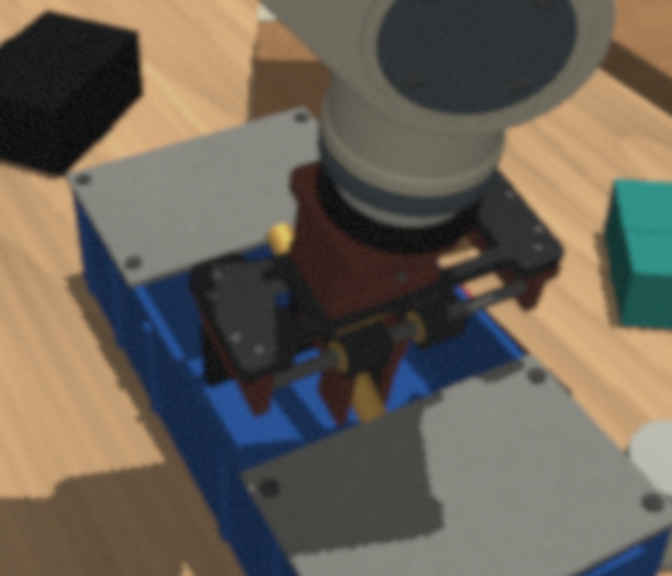

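end_b shows through the hatch at crop (280,237). I'll check the projection against that before drawing the rod out.

```bash
python3 - <<'E'
from h import *
for a in(12,16,20,24):
    t=np.radians(a);B=np.array([1.4,-36.4+98*np.cos(t),73+98*np.sin(t)]);print(a,B.round(),((proj("side",TO+TR@B)-[190,180])*2.4).round())
E
```

```text
12 [ 1. 59. 93.] [[275. 246.]]
16 [  1.  58. 100.] [[277. 239.]]
20 [  1.  56. 107.] [[278. 233.]]
24 [  1.  53. 113.] [[280. 227.]]
```

The match is about 18–20°, so the tip is clear of the cover. Drawing out at a slant.

```bash
python3 -m jog '{"delta_rot":[[0,0.03,0],[0,0.06,0],[0,0.09,0],[0,0.13,0],[0,0.174,0]],"translation":[[8,0,-2.7],[17,0,-5.5],[26,0,-9],[38,0,-14],[50,0,-20]],"hand":[-1,-1,-1,-1,-1]}';python3 -c "
from h import *
go(1.4,60,131,-20)"
```

```text
t: 9.7
ee_pos: [570.5, -84.1, 82.8]
orientation: [-2.087, -1.981, -0.367]
ft_force: [-0.4, 0.1, -1.8]
width: 15.1
t 9.7 tr [ 59.3   0.7 -11. ] rot [-0.002 -0.     0.001] now grasp tote [  0.8   8.1 100.4] F [-0.4  0.1 -1.8] w 15.1
```

```bash
python3 -m jog '{"delta_rot":[[0,0,0],[0,0,0],[0,0,0],[0,0,0],[0,0,0]],"translation":[[12,0,-2],[25,0,-4.5],[40,0,-7],[54,0,-10],[59,0,-11]],"hand":[-1,-1,-1,-1,-1]}';python3 - <<'E'
from h import *
go(1.4,60,230,-20);go(1.4,22,190,10)
s=optics.get_image('side')[:,:,::-1];cv2.imwrite('pics/side4.png',cv2.resize(s[130:420,190:530],None,fx=2,fy=2))
E
```

```text
t: 10.2
ee_pos: [574.0, -31.7, 114.6]
orientation: [-2.087, -1.983, -0.369]
ft_force: [-0.6, 0.7, -1.0]
width: 15.4
t 10.2 tr [ 32.9   0.1 -92.2] rot [0.    0.001 0.003] now grasp tote [  1.4  60.5 132.1] F [-0.6  0.7 -1. ] w 15.4
t 10.2 tr [-25.8  -0.  -70.1] rot [ 0.001 -0.523  0.003] now grasp tote [  1.4  60.5 132.1] F [-0.6  0.7 -1. ] w 15.4
```

View pics/side4.png

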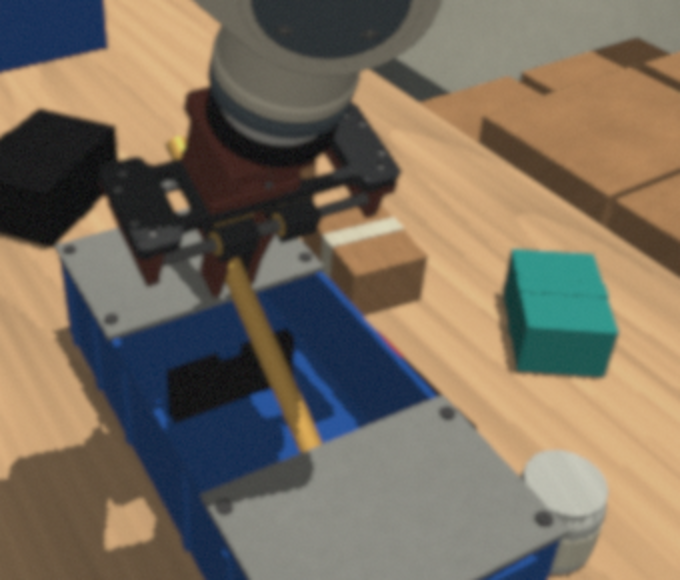

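The rod is slanted out. Its lower end, near (310,445) in the crop, is hidden by the near cover edge. I'll draw 40 mm further along the slant before lifting.

```bash
python3 -m jog '{"delta_rot":[[0,0,0],[0,0,0],[0,0,0],[0,0,0],[0,0,0]],"translation":[[12,0,-2],[26,0,-4.8],[39,0,-7],[42,0,-17],[47,0,-32]],"hand":[-1,-1,-1,-1,-1]}';python3 -c "
from h import *
go(1.4,95,230,-20);go(1.4,22,200,10)"
```

```text
t: 10.75
ee_pos: [574.9, 0.1, 160.0]
orientation: [-2.088, -1.981, -0.367]
ft_force: [1.2, 0.0, -1.6]
width: 15.3
t 10.75 tr [ 20.4   0.7 -48.3] rot [-0.002  0.     0.001] now grasp tote [  0.6  92.4 177.6] F [ 1.2  0.  -1.6] w 15.3
t 10.75 tr [-67.8   0.6 -47.6] rot [-0.001 -0.523  0.002] now grasp tote [  0.6  92.4 177.6] F [ 1.2  0.  -1.6] w 15.3
```

```bash
python3 -m jog '{"delta_rot":[[0,0,0],[0,0,0],[0,0,0],[0,0,0],[0,0,0]],"translation":[[4,0,-10],[9,0,-22],[14,0,-35],[19,0,-45],[20,0,-47]],"hand":[-1,-1,-1,-1,-1]}';python3 -c "
from h import *
go(1.4,22,190,10)"
```

```text
t: 11.25
ee_pos: [576.4, 2.3, 212.4]
orientation: [-2.09, -1.982, -0.371]
ft_force: [0.1, -0.7, -2.3]
width: 15.1
t 11.25 tr [-91.3  -0.7  10.3] rot [ 0.003 -0.523  0.001] now grasp tote [  1.9  94.6 230. ] F [ 0.1 -0.7 -2.3] w 15.1
```

```bash
python3 -m jog '{"delta_rot":[[0,-0.05,0],[0,-0.12,0],[0,-0.19,0],[0,-0.26,0],[0,-0.33,0]],"translation":[[-9,0,1],[-21,0,2.3],[-33,0,3.7],[-45,0,5],[-57,0,6.4]],"hand":[-1,-1,-1,-1,-1]}';python3 -c "
from h import *
go(1.4,22,190,10)"
```

```text
t: 11.75
ee_pos: [572.7, -49.3, 184.8]
orientation: [-2.271, -2.154, -0.018]
ft_force: [0.5, 1.4, -2.1]
width: 15.4
t 11.75 tr [-30.8   0.4  12.7] rot [-0.    -0.191  0.001] now grasp tote [  1.   49.1 203.5] F [ 0.5  1.4 -2.1] w 15.4
```

```bash
python3 -m jog '{"delta_rot":[[0,-0.06,0],[0,-0.12,0],[0,-0.17,0],[0,-0.191,0],[0,-0.191,0]],"translation":[[-10,0,4],[-20,0,8],[-28,0,11.5],[-30.8,0,12.7],[-30.8,0,12.7]],"hand":[-1,-1,-1,-1,-1]}';python3 -m jog '{"delta_rot":[[0,0,0],[0,0,0]],"translation":[[0,0,0],[0,0,0]],"hand":[-1,-1]}';python3 - <<'E'
from h import *
np.set_printoptions(precision=1,suppress=True)
go(1.4,22,190,10)
for n in("top","side"):
    s=optics.get_image(n)[:,:,::-1];cv2.imwrite(f'pics/{n}5f.png',s)
    for y in(-120,120): print(n,y,proj(n,TO+TR@[1.4,y,190]))
a=cv2.imread("pics/top5f.png")[190:390,290:590];b=cv2.imread("pics/side5f.png")[100:400,190:530]
k=np.zeros((600,800,3),np.uint8);k[:240,:360]=cv2.resize(a,(360,240));k[:510,360:]=cv2.resize(b,None,fx=440/340,fy=1.7)
cv2.imwrite("pics/fin.png",k)
E
```

```text
t: 12.25
ee_pos: [570.8, -78.9, 171.2]
orientation: [2.19, 2.078, -0.19]
ft_force: [-0.5, 0.2, -1.4]
width: 15.1
t: 12.45
ee_pos: [571.3, -79.4, 172.0]
orientation: [2.19, 2.076, -0.188]
ft_force: [-0.2, -0.3, -1.9]
width: 15.3
t 12.45 tr [-0.4  0.1  0.4] rot [ 0. -0.  0.] now grasp tote [  1.3  22.4 190.4] F [-0.2 -0.3 -1.9] w 15.3
top -120 [[530.1 286.9]]
top 120 [[356.5 290.8]]
side -120 [[381.8 313.4]]
side 120 [[285.4 204.7]]
```

View pics/fin.png

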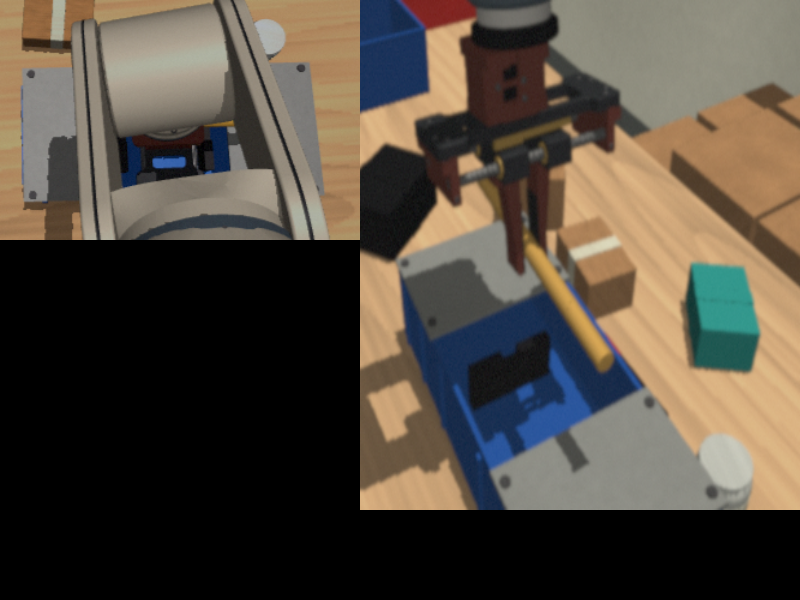

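Both ends match the predicted level pose within about 3 px: A is seen at about (379,312) against (382,313), and B at about (288,206) against (285,205). I'll run one numeric check of the pitch from the rod's line.

```bash
python3 - <<'E'
from h import *
s=cv2.imread("pics/side5f.png");h=cv2.cvtColor(s,cv2.COLOR_BGR2HSV)
m=((h[...,0]>12)&(h[...,0]<28)&(h[...,1]>110)&(h[...,2]>70)).astype(np.uint8);r=np.zeros_like(m);r[238:318,318:386]=m[238:318,318:386]
c=max(cv2.findContours(r,0,2)[0],key=cv2.contourArea);k=np.zeros_like(m);cv2.drawContours(k,[c],-1,1,-1)
p=np.argwhere(k)[:,::-1].astype(np.float32);v=cv2.fitLine(p,2,0,.01,.01).ravel();print(len(p),p.min(0),p.max(0),"angle",np.degrees(np.arctan2(v[1],v[0])))
for a in(-4,-2,0,2,4):
    t=np.radians(a);q=[TO+TR@[1.3,22+l*np.cos(t),190+l*np.sin(t)] for l in(-10,-142)];u=proj("side",q);d=u[1]-u[0];print(a,u[1].round(1),np.degrees(np.arctan2(d[1],d[0])))
E
```

```text
1218 [318. 238.] [384. 317.] angle 49.723194
-4 [382.4 306.3] 45.11610331481941
-2 [382.1 309.9] 46.82794437803267
0 [381.7 313.4] 48.43732565976849
2 [381.2 316.8] 49.95443925566721
4 [380.7 320. ] 51.388437350013824
```

The slope check gives about +1.5° and the end positions about −1°, so the rod is level within the measuring error. I'll settle and hand in.

```bash
python3 -m jog '{"delta_rot":[[0,0,0],[0,0,0],[0,0,0],[0,0,0],[0,0,0]],"translation":[[0,0,0],[0,0,0],[0,0,0],[0,0,0],[0,0,0]],"hand":[-1,-1,-1,-1,-1]}'; python3 -c "
from h import *
go(1.4,22,190,10)
from workcell import ctrl
print(ctrl.close_job())"
```

```text
t: 13.05
ee_pos: [571.3, -79.4, 171.8]
orientation: [2.189, 2.076, -0.189]
ft_force: [0.2, -0.1, -1.8]
width: 15.1
t 13.05 tr [-0.4  0.2  0.3] rot [ 0.    -0.003  0.001] now grasp tote [  1.2  22.4 190.2] F [ 0.2 -0.1 -1.8] w 15.1
the job is handed in; nothing more can be done
None
```

The shaft is out of the tote and the job is handed in at 13 s. The gripper is holding it level and still above the tote, about 93 mm clear of the covers.

**What I did:** I slid the shaft 40 mm along its cradles so that end_b came into the hatch, then released it to look and regripped. I then tipped end_b up about 20°, drew it out at a slant of up to 30°, lifted it and levelled it over the hatch centre.

**Last checks:**
- **Force:** every reading printed after a move was under 5 N. The last was about 1.8 N, which is the shaft's own weight.
- **Grip:** the opening is steady at about 15 mm and the arm is at rest.
- **Position:** in the side view both shaft ends were within about 3 px of where a level, centred shaft should appear.
- **Bystanders:** the carton and the tin look untouched in the last picture. The marker was mostly hidden behind the shaft and the arm, so I could not fully confirm it, but nothing went near it.

**Disagreement:** the slope of the shaft in the side view suggests about +1.5° of pitch, while the end positions suggest about −1°. That slope fit may have picked up a little of the background. I took the shaft as level within the measuring error and did not correct it.

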